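Stroke the mask case's drying vent shut

ROBOT

A 6-joint arm with a two-finger parallel gripper is mounted at the origin on the work surface. World frame = base frame: x ahead of the robot, y to its left, z up, the work surface at z = 0. Lengths are in mm, angles in rad, forces in N, time in s.
With the tool pointing down it reaches from about 300 to 775 mm from the base axis. Payload 14.6 kg.
Tool frame: the origin (TCP) lies between the finger pads; the fingertips stand 19 mm ahead of it and the grasp point (between the pads) is the TCP; z points along the fingers, y is the line along which they close (so a half turn about z gives the same grasp; the last joint's range is limited). The gripper opens to 94 mm and grips with 3 to 60 N. Pads are 16 mm wide; open, the fingers measure 119 mm over their backs; the gripper's body (75 mm by 177 mm) begins 78 mm behind the grasp point.
Start: joints at [1.13, 0.3, 1.521, -0, 1.321, -0.067], TCP at [200.832, 512.011, 224.446] pointing down, gripper open.
Joint ranges: [-3.03, 3.03], [-0.79, 2.21], [0.23, 2.52], [-1.04, 4.18], [0, 3.07], [-2.55, 2.55]. Speed limits (rad/s): [2.22, 2.22, 2.57, 3.14, 3.14, 3.14].

INTERFACE

Orientations are given as [roll, pitch, yaw] about the fixed x, y, z axes, in that order (R = Rz(yaw) Ry(pitch) Rx(roll)).
In Python, from cell import monitor, imaging, job, find_in, trace gives the robot as it stands. The module is installed in compiled form; this text tells all that it offers.
- The arm moves only by the tool arm_command, never from a script. Its argument "steps" is a list of rows, each a list of 5 numbers: the opening, from 0 (shut) to 1 (fully open), then the shift along the tool's x, y, z in mm, then the turn about the tool's z in degrees. In form: [[gripper, dx, dy, dz, turn], ...]. A call has 1 to 20 rows; each row is the pose to reach, as a shift and turn from the pose commanded when the call began, along the tool's axes at that moment; what a row does not reach only later rows make up. A row lasts 1/8 s, in which the tool goes at most 62.5 mm and 10.7 degrees, less where a joint would pass 70% of its speed; a pose out of reach is approached as far as the arm can. A call with a gripper value outside its range is refused whole. The fingers move at their own pace and stop on an object; "force" is the grip in N (left out, the last holds). Time passes only in rows, so rows that repeat a pose let the fingers close. It gives the time, the measured TCP pose, the force, the opening and the grip force at its end, in the units of the state.
- monitor.read_state(): the state, without advancing time (a new reading comes with each control period).
- imaging.camera(name): name is "scene" or "side" or "wrist"; returns a dict with "img" (400x640x3 uint8, red, green, blue), "mtx" (3x3 intrinsics, pixels), "view" (4x4, takes a point from world to camera coordinates). Camera axes: x right, y down, z forward; pixel columns grow to the right and rows downward; lengths in mm; the calibration is good to about 2 mm. A picture is of the moment at which its call begins. There is no depth.
- job.sign_off(): hands the job in; it is judged then, once.
Trained networks look in a picture, given as the dict that the camera call returned (one of the last four; its "shot" number tells which), for a name from the list of things; names that differ only in an ending like _2 or _b are one class to them, and where a whole thing is asked for, a point or a joint stands for the part that bears it (a point fixed in the world has none). Each returns a list of dicts, best first, with "p" (0 to 1); they miss things now and then, are a little off and sometimes report something else, mostly with a low value. They report only what shows in the picture. A call takes as long as a camera call.
- find_in(picture, target): "rect" ([centre column, centre row, width, height] in pixels, round what is visible of it).
- trace(picture, target): "region" (400x640 bool, what is visible of it) and "rect" ([centre column, centre row, width, height] in pixels, round what is visible of it).
The state is a dict: "clock": time; "joints": joint angles; "qd": joint speeds; "effort": joint torques, N m; "eef_pos": TCP position; "eef_rot": TCP orientation; "wrist_force": force on the tool from outside, world axes, zero at the start; "moment": the same for the moment, N m; "finger_gap": finger opening in mm; "finger_force": force on a finger pad.
Only numpy, scipy, OpenCV 4.12 (cv2) and the standard library are available. Lean on these libraries where they do the work, as an engineer would, in place of code of your own. Each camera call takes 0.05 s, during which the arm holds its last target. There are 200 camera calls.

TASK

The drying vent on the white mask case's lid stands open: run closed fingertips lightly along its curved row of slats, from the carry-loop end to the other end, so that the slats fold flat one after another. Do it in one stroke, keeping the fingertips close to the row until the last slat is down; press gently, and do not lift, tip or shove the case or disturb the things around it. Then draw the hand clear.

Things in the scene. Friction and masses are not known exactly. Their poses are not given: they have to be found in the camera images.
- mask_case: closed white polycarbonate dive-mask case, loose, about 1.2 kg, 194 (x) x 264 (y) x 104 mm high, on 4 rubber feet. Origin: centre of its underside on the bench; z up. A black carry loop sticks out 33 mm from its +y end wall, 50 mm above the bench. On its lid the drying vent: six thin white hinged slats in a row curving from the carry-loop end to the -y end
- lid (a joint): how far the lid, slats and all, is pressed down, in m: 0 = at rest, flat top 100 mm above the bench. It floats on a soft gasket: about 4 N starts it, then 1 mm per 2.5 N, at most 6 mm
- slat0_mid (a point): middle of the upper face of the first vent slat (counted from the carry loop) as it lies when flat, 104 mm above the bench, fixed in the lid; the slats' middles lie 28 mm apart on an arc of radius 150 mm, from -26.7 to +26.7 degrees about x = +105 mm, y = 0 of the case, bulging to -x; a fixed pad of a slat's size, equally high, lies one step before the first
- slat0 (a joint): first slat's hinge angle in rad, 0 = flat, up to 0.5 = open; a slat is 25 mm long along the arc, 26 mm wide, 3 mm thick, hinged at its end towards the carry loop, 12.5 mm before its middle; the other end stands up like a ramp (10 mm at 0.4 rad); flat, its face still rises 2 mm from hinge to free end; the stiff hinge keeps it where it is left; 2 N on the free end folds it
- slat1_mid (a point): middle of the upper face of the second vent slat (counted from the carry loop) as it lies when flat, 104 mm above the bench, fixed in the lid
- slat1 (a joint): second slat's hinge angle in rad, 0 = flat, up to 0.5 = open; as the first
- slat2_mid (a point): middle of the upper face of the third vent slat (counted from the carry loop) as it lies when flat, 104 mm above the bench, fixed in the lid
- slat2 (a joint): third slat's hinge angle in rad, 0 = flat, up to 0.5 = open; as the first
- slat3_mid (a point): middle of the upper face of the fourth vent slat (counted from the carry loop) as it lies when flat, 104 mm above the bench, fixed in the lid
- slat3 (a joint): fourth slat's hinge angle in rad, 0 = flat, up to 0.5 = open; as the first
- slat4_mid (a point): middle of the upper face of the fifth vent slat (counted from the carry loop) as it lies when flat, 104 mm above the bench, fixed in the lid
- slat4 (a joint): fifth slat's hinge angle in rad, 0 = flat, up to 0.5 = open; as the first
- slat5_mid (a point): middle of the upper face of the sixth and last vent slat (counted from the carry loop) as it lies when flat, 104 mm above the bench, fixed in the lid
- slat5 (a joint): sixth and last slat's hinge angle in rad, 0 = flat, up to 0.5 = open; as the first
- tumbler: smoky glass tumbler, 72 mm across, 95 mm high, origin at the centre of its underside; to be left alone
- lantern: small round grey battery lantern with a button on top, 72 mm across, 103 mm high, origin at the centre of its underside; to be left alone
- carabiner: steel carabiner lying flat, 90 x 50 x 10 mm, origin at its underside near its middle; to be left alone

How it is judged:
By the outcome, as a careful person would: the job done as asked, in the order asked, and still so for the second after the job is handed in, with the robot touching nothing.
It also fails if it takes over 40 s, if anything falls off the work surface, if the arm or the gripper's body presses on something with over 40 N, if the wrist force passes 120 N, or if a joint passes its speed limit or range.

## Working session

There is one attempt and no reset: what is moved stays moved. The work goes in short steps, Python scripts to look and compute and a tool call to move; the robot and the scene stay as the last step left them, time stands still between calls to the robot, and variables do not carry over. Pictures are saved under pics/ and viewed, at most 10 in all, crops included, and the job is handed in when it is done.

Besides the shell and the picture viewer there is one more tool, called after "Request:" as name(argument=value, ...) on one line, values as JSON. arm_command: Moves the arm, as the interface text tells. Its arguments: {"type":"object","properties":{"steps":{"type":"array","items":{"type":"array","items":{"type":"number"}}},"force":{"type":"number"}},"required":["steps"]}

```bash
mkdir -p pics
cat > h.py <<'E'
import numpy as np, cv2
from cell import monitor, imaging, job, find_in, trace
def ray(p,u,v):
    V=p['view'];R=V[:3,:3];t=V[:3,3];c=-R.T@t
    d=R.T@np.linalg.inv(p['mtx'])@np.array([u,v,1.]);return c,d
def onz(p,u,v,z):
    c,d=ray(p,u,v);return c+d*(z-c[2])/d[2]
def proj(p,X):
    q=(p['view'][:3,:3]@np.asarray(X,float).T).T+p['view'][:3,3];q=(p['mtx']@q.T).T
    return q[:,:2]/q[:,2:]
def save(p,n): cv2.imwrite('pics/'+n,p['img'][:,:,::-1])
E
python3 - <<'E'
from h import *
for n in ['scene','side']:
    p=imaging.camera(n);save(p,n+'0.png')
    c,_=ray(p,0,0);print(n,c.round())
    for t in ['mask_case','slat0','slat5','slat0_mid','slat5_mid','tumbler','lantern','carabiner']:
        for r in find_in(p,t)[:2]:
            u,v,w,h=r['rect'];print(t,round(r['p'],2),np.round(r['rect']),onz(p,u,v,104).round())
print(monitor.read_state())
E
```

```text
scene [857. 587. 545.]
mask_case 0.94 [365. 215. 169. 132.] [549. 157. 104.]
slat0 0.63 [374. 173.  14.  14.] [461.  52. 104.]
slat0 0.59 [345. 168.   7.   9.] [505.  11. 104.]
slat5 0.63 [374. 173.  14.  14.] [461.  52. 104.]
slat5 0.59 [345. 168.   7.   9.] [505.  11. 104.]
slat0_mid 0.84 [367. 203. 167. 100.] [528. 129. 104.]
slat5_mid 0.67 [367. 201. 162. 102.] [524. 125. 104.]
tumbler 0.75 [289. 163.  25.  48.] [600. -60. 104.]
lantern 0.78 [502. 276.  61.  68.] [443. 365. 104.]
carabiner 0.83 [320. 297.  46.  38.] [700. 279. 104.]
carabiner 0.31 [366. 202. 162. 106.] [527. 126. 104.]
side [553. 934. 623.]
mask_case 0.71 [353. 224. 133. 105.] [498. 184. 104.]
slat0 0.63 [370. 197.  14.  13.] [453.  79. 104.]
slat0 0.62 [377. 210.  17.  10.] [443. 134. 104.]
slat5 0.63 [370. 197.  14.  13.] [453.  79. 104.]
slat5 0.62 [377. 210.  17.  10.] [443. 134. 104.]
slat0_mid 0.8 [351. 211. 130.  78.] [500. 137. 104.]
slat5_mid 0.61 [353. 209. 122.  77.] [495. 127. 104.]
tumbler 0.73 [326. 167.  28.  29.] [552. -75. 104.]
lantern 0.73 [418. 295.  43.  63.] [403. 394. 104.]
carabiner 0.61 [276. 270.  26.  27.] [646. 330. 104.]
{'clock': 0.9, 'joints': array([ 1.13041668e+00,  2.99876517e-01,  1.52098627e+00, -2.02987001e-05,
        1.32070261e+00, -6.66195896e-02]), 'qd': array([ 9.89251216e-04, -8.04531143e-04,  3.41167753e-05,  1.30102711e-03,
        4.39603193e-04, -6.04423046e-04]), 'effort': array([-2.24477762e-04, -5.31643653e+01, -3.52926528e+01,  7.08592543e-02,
        2.12607376e-02, -6.20770243e-05]), 'eef_pos': array([200.83031631, 512.01705118, 224.46428383]), 'eef_rot': array([3.14156677e+00, 2.14382611e-05, 2.76783762e+00]), 'wrist_force': array([0.12687755, 0.00353935, 0.53607889]), 'moment': array([-0.00675476,  0.05064526, -0.01247919]), 'finger_force': 0.0, 'finger_gap': 93.87319511014108}
```

Run:
```python
import cv2,numpy as np
a=cv2.imread('pics/scene0.png')[130:330,250:550];b=cv2.imread('pics/side0.png')[130:330,250:450]
cv2.imwrite('pics/a.png',cv2.resize(a,(800,533),interpolation=cv2.INTER_CUBIC))
cv2.imwrite('pics/b.png',cv2.resize(b,(600,600),interpolation=cv2.INTER_CUBIC))
```

```text
(no output)
```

View pics/a.png

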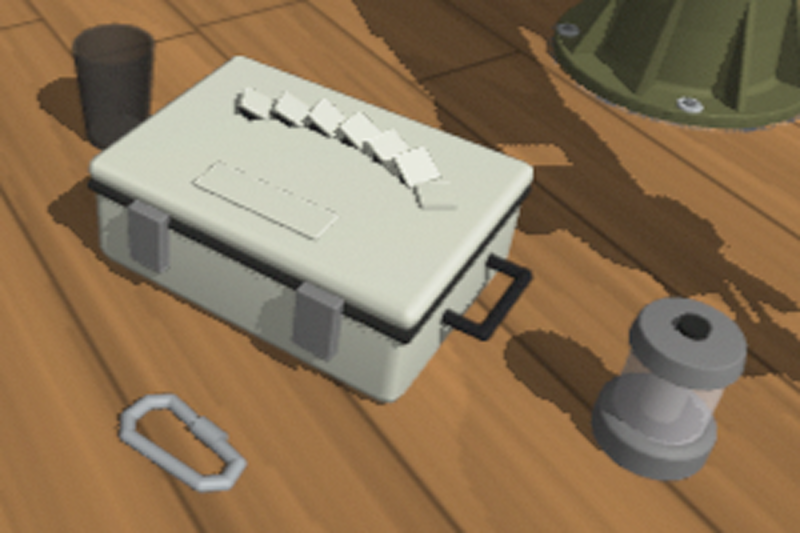

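View pics/b.png

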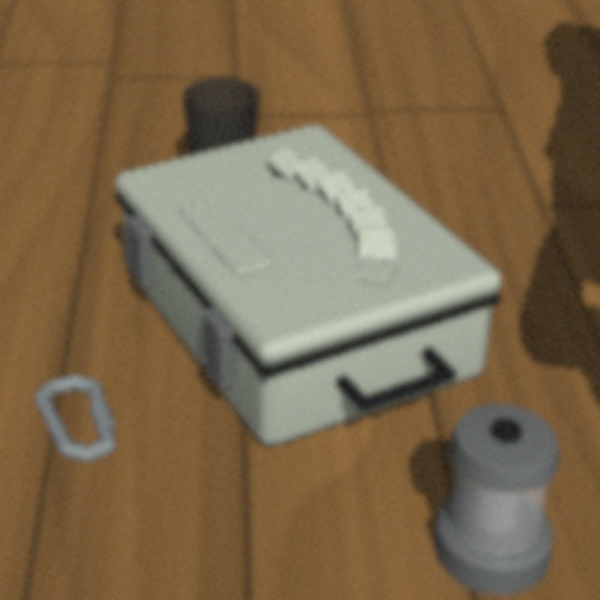

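The views agree: the case has its loop towards the lantern, and the slats bulge towards the robot. The loop is at about (520,300) in the first crop. The first slat is at (415,165) and the last at (253,103), with the fixed pad at (435,195). Next I'll fit the pose from the lid corners.

```bash
cat >> h.py <<'E'
def case2w(P,pose):
    x,y,a=pose;P=np.asarray(P,float);c,s=np.cos(a),np.sin(a)
    return np.c_[x+c*P[:,0]-s*P[:,1],y+s*P[:,0]+c*P[:,1],P[:,2]]
def arc(th,z=104,r=150):  # th deg, + = loop end
    th=np.radians(np.asarray(th,float));return np.c_[105-r*np.cos(th),r*np.sin(th),0*th+z]
E
python3 - <<'E'
from h import *
from scipy.optimize import minimize
ps=[imaging.camera(n) for n in ['scene','side']]
ms=[trace(p,'mask_case')[0]['region'] for p in ps]
def pts():
    o=[]
    for X,Y,zs in [(97,132,(8,85)),(93,128,(97,100))]:
        for z in zs:
            for sx in (-1,1):
                for sy in (-1,1):
                    for k in np.radians([0,30,60,90]):
                        r=14;o.append([sx*(X-r+r*np.cos(k)),sy*(Y-r+r*np.sin(k)),z])
    return np.array(o)
B=pts();loop=np.array([[x,y,z] for x in(-30,30) for y in(128,165) for z in(45,55)])
def iou(q):
    pose=(q[0],q[1],q[2]/100);s=0
    for p,m in zip(ps,ms):
        im=np.zeros((1600,2560),np.uint8)
        for S in(B,loop):
            h=cv2.convexHull((proj(p,case2w(S,pose))*4).astype(np.int32));cv2.fillPoly(im,[h],1)
        im=cv2.resize(im*255,(640,400),interpolation=cv2.INTER_AREA)/255.
        s+=np.minimum(im,m).sum()/np.maximum(im,m).sum()
    return -s/2
best=None
for a in np.arange(-180,180,15):
    r=minimize(iou,[510,140,np.radians(a)*100],method='Nelder-Mead',options=dict(initial_simplex=np.array([[510,140,np.radians(a)*100],[530,140,np.radians(a)*100],[510,160,np.radians(a)*100],[510,140,np.radians(a)*100+20]])))
    if best is None or r.fun<best.fun:best=r
pose=(best.x[0],best.x[1],best.x[2]/100);print(best.fun,pose)
np.save('pose.npy',pose)
p=ps[0];im=cv2.resize(p['img'][130:330,250:550,::-1],(800,533),interpolation=cv2.INTER_CUBIC)
A=arc([37.4,26.7,16,5.3,-5.3,-16,-26.7])
for S,c in((A,(0,0,255)),(B[-32:],(255,0,0)),(loop,(0,255,0))):
    for u,v in (proj(p,case2w(S,pose))-[250,130]+.5)*8/3: cv2.circle(im,(int(u),int(v)),3,c,-1)
cv2.imwrite('pics/fit.png',im)
print(case2w(A,pose).round(1))
for t in ['tumbler','lantern','carabiner']:
  for p in ps:
    u,v,w,h=find_in(p,t)[0]['rect'];print(t,onz(p,u,v,50 if t!='carabiner' else 5).round())
E
```

```text
-0.9561042900622782 (np.float64(500.58687887356643), np.float64(87.0474130218978), np.float64(0.4474771526562344))
[[448.4 163.1 104. ]
 [445.3 135.3 104. ]
 [447.4 107.4 104. ]
 [454.6  80.3 104. ]
 [466.6  55.4 104. ]
 [483.1  32.8 104. ]
 [503.6  13.7 104. ]]
tumbler [ 561. -146.   50.]
tumbler [ 549. -175.   50.]
lantern [394. 339.  50.]
lantern [391. 342.  50.]
carabiner [667. 210.   5.]
carabiner [666. 207.   5.]
```

View pics/fit.png

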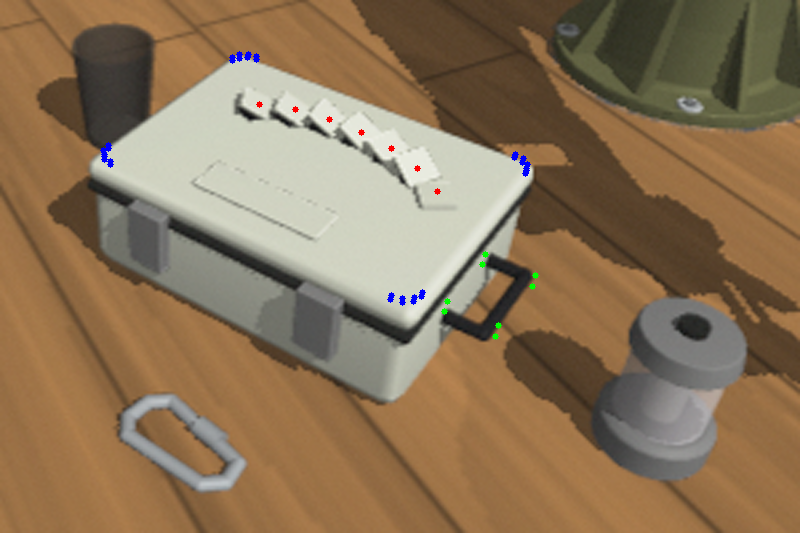

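The fit overlays well: the red dots sit on the pad and all six slats, from (437,191) to (259,104). Next I'll work out the move above the pad.

```bash
cat >> h.py <<'E'
def rows(targets,g=0):
    """targets: (x,y,ztip,yawdeg) world -> rows from the present pose"""
    s=monitor.read_state();p=np.array(s['eef_pos']);y0=s['eef_rot'][2];c,sn=np.cos(y0),np.sin(y0)
    out=[]
    for x,y,z,yw in targets:
        d=np.array([x,y,z+19])-p
        t=(np.degrees(y0)-yw+90)%180-90
        out.append([g,round(c*d[0]+sn*d[1],1),round(sn*d[0]-c*d[1],1),round(-d[2],1),round(t,1)])
    return out
def onarc(ths,z,pose,base=180):
    P=case2w(arc(ths),pose);z=np.broadcast_to(z,len(P))
    return [(a[0],a[1],zz,np.degrees(pose[2])-90-th+base) for a,zz,th in zip(P,z,ths)]
E
python3 - <<'E'
from h import *
pose=np.load('pose.npy')
print(rows(onarc([37.4],180,pose)))
E
```

```text
[[0, np.float64(-357.9), np.float64(-234.5), np.float64(25.5), np.float64(80.3)]]
```

Request:
arm_command(steps=[[0,-36,-23,0,8],[0,-82,-54,0,18],[0,-130,-85,0,28],[0,-178,-116,0,38],[0,-225,-147,0,48],[0,-272,-178,0,58],[0,-315,-206,10,68],[0,-345,-226,20,76],[0,-357.9,-234.5,25.5,80.3],[0,-357.9,-234.5,25.5,80.3],[0,-357.9,-234.5,25.5,80.3]])

```text
clock: 2.78
eef_pos: [448.1, 163.6, 199.2]
eef_rot: [3.141, -0.0, 1.368]
wrist_force: [0.4, -0.4, -0.1]
finger_gap: 0.5
finger_force: 0.0
```

Run:
```python
from h import *
pose=np.load('pose.npy')
s=monitor.read_state();print({k:np.round(s[k],2) for k in('clock','joints','eef_pos','eef_rot','wrist_force','finger_gap')})
p=imaging.camera('wrist');im=p['img'][:,:,::-1].copy()
A=arc([37.4,26.7,16,5.3,-5.3,-16,-26.7])
for u,v in proj(p,case2w(A,pose)):
    cv2.circle(im,(int(u),int(v)),3,(0,0,255),-1)
C=[[x,y,100] for x in(-93,93) for y in(-128,128)]
for u,v in proj(p,case2w(C,pose)): cv2.circle(im,(int(u),int(v)),3,(255,0,0),-1)
cv2.imwrite('pics/w1.png',im)
print(rows(onarc([37.4],180,pose)))
```

```text
{'clock': np.float64(2.78), 'joints': array([0.27, 0.16, 1.75, 0.  , 1.23, 0.48]), 'eef_pos': array([448.15, 163.56, 199.24]), 'eef_rot': array([ 3.14, -0.  ,  1.37]), 'wrist_force': array([ 0.36, -0.41, -0.05]), 'finger_gap': np.float64(0.47)}
[[0, np.float64(-0.5), np.float64(0.4), np.float64(0.3), np.float64(0.2)]]
```

View pics/w1.png

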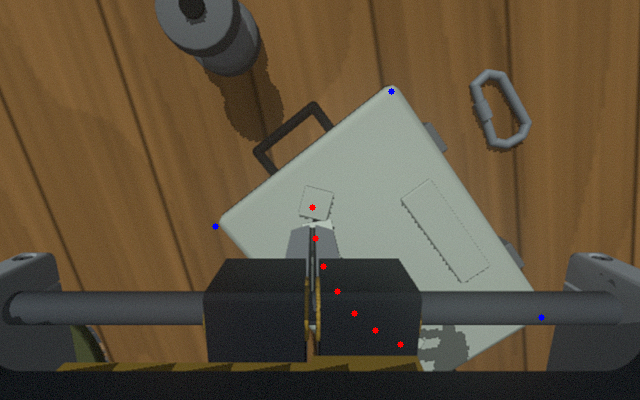

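The wrist view shows the pad at (316,203), while the prediction is (312,207). The lid corners are off by the same amount, about 3–4 mm. I'll check the wrist calibration against the known fingertip.

Run:
```python
from h import *
p=imaging.camera('wrist');s=monitor.read_state();e=s['eef_pos'];y=s['eef_rot'][2]
X=np.array([np.cos(y),np.sin(y),0]);Y=np.array([np.sin(y),-np.cos(y),0])
T=np.array([e+[0,0,-19]+a*X+b*Y for a in(-8,8) for b in(-12.5,0,12.5)])
print(proj(p,T).round(1), ray(p,0,0)[0])
im=cv2.resize(p['img'][180:280,240:400,::-1],(800,500),interpolation=cv2.INTER_CUBIC)
for u,v in (proj(p,T)-[240,180]+.5)*5: cv2.circle(im,(int(u),int(v)),4,(0,0,255),-1)
cv2.imwrite('pics/w2.png',im)
for d in([316,203],[312,207],[391,92],[395,86]): print(onz(p,*d,104).round(1))
```

```text
[[291.7 250.5]
 [311.9 250.5]
 [332.1 250.5]
 [291.3 225.9]
 [311.9 225.9]
 [332.5 225.9]] [461.34894628 229.31536919 359.47524812]
[452.3 166.2 104. ]
[448.2 163.5 104. ]
[527.4 242.2 104. ]
[531.1 246.  104. ]
```

View pics/w2.png

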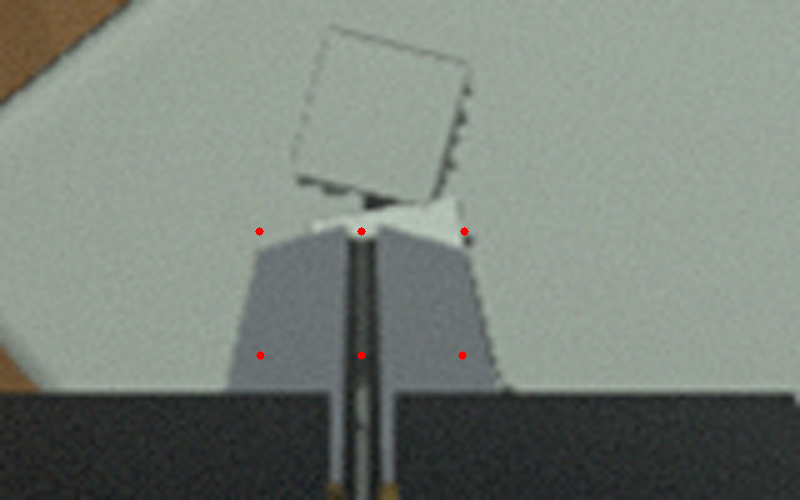

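The projected fingertips match the picture at (312,226), so the wrist view is trustworthy. I'll shift the case estimate by about (+3.3, +2.8) mm and descend over the pad.

Run:
```python
from h import *
pose=np.load('pose.npy')+[3.3,2.8,0];np.save('pose2.npy',pose)
print(np.array(rows(onarc([38.5,38.5],[140,107],pose))).tolist())
```

```text
[[0.0, 5.7, 3.1, 40.3, 1.3], [0.0, 5.7, 3.1, 73.3, 1.3]]
```

Request:
arm_command(steps=[[0,5.7,3.1,10,-1],[0,5.7,3.1,28,-1],[0,5.7,3.1,46,-1],[0,5.7,3.1,62,-1],[0,5.7,3.1,70,-1],[0,5.7,3.1,73,-1],[0,5.7,3.1,73,-1],[0,5.7,3.1,73,-1]])

```text
clock: 3.88
eef_pos: [452.8, 168.0, 126.4]
eef_rot: [3.141, -0.0, 1.384]
wrist_force: [0.2, 0.2, 1.0]
finger_gap: 0.8
finger_force: 0.0
```

Run:
```python
from h import *
s=monitor.read_state();print({k:np.round(s[k],2) for k in('clock','eef_pos','eef_rot','wrist_force')})
```

```text
{'clock': np.float64(3.88), 'eef_pos': array([452.81, 168.04, 126.41]), 'eef_rot': array([ 3.14, -0.  ,  1.38]), 'wrist_force': array([0.24, 0.2 , 1.02])}
```

Request:
arm_command(steps=[[0,0,0,1,0],[0,0,0,2,0],[0,0,0,2.5,0],[0,0,0,2.5,0]])

```text
clock: 4.38
eef_pos: [452.6, 168.0, 123.7]
eef_rot: [3.141, -0.0, 1.384]
wrist_force: [-1.0, -0.3, 4.7]
finger_gap: 0.0
finger_force: 2.3
```

Request:
arm_command(steps=[[0,0,0,0.5,0],[0,0,0,0.5,0]])

```text
clock: 4.62
eef_pos: [452.6, 168.0, 123.1]
eef_rot: [3.141, -0.0, 1.384]
wrist_force: [-1.9, -0.3, 5.7]
finger_gap: 0.7
finger_force: 2.9
```

Request:
arm_command(steps=[[0,0,0,0.4,0],[0,0,0,0.4,0]])

```text
clock: 4.88
eef_pos: [452.6, 168.0, 122.8]
eef_rot: [3.141, -0.0, 1.384]
wrist_force: [-3.2, -0.3, 6.5]
finger_gap: 0.4
finger_force: 3.3
```

Contact is stiff and shows at tip height about 105 mm. I'll raise the tip 0.7 mm for a light 4–5 N press and stroke in three chained calls.

Run:
```python
from h import *
pose=np.load('pose2.npy');s=monitor.read_state()
ths=np.r_[38.5,37.8,np.arange(36.5,-34,-1.75)];T=onarc(ths,0,pose)
p=s['eef_pos'][:2];y0=np.degrees(s['eef_rot'][2]);dz=[-.7]
i=0
while i<len(T):
    c,sn=np.cos(np.radians(y0)),np.sin(np.radians(y0));n=min(14,len(T)-i);o=[]
    for x,y,_,yw in T[i:i+n]:
        d=np.array([x,y])-p;o.append([0,round(float(c*d[0]+sn*d[1]),1),round(float(sn*d[0]-c*d[1]),1),-.7 if i==0 else 0,round(float(y0-yw+90)%180-90,1)])
    print(o,ths[i+n-1]);i+=n
    # commanded pose reached, from the rounded row
    r=o[-1];p=p+np.array([c*r[1]+sn*r[2],sn*r[1]-c*r[2]]);y0-=r[4]
```

```text
[[0, 0.6, -0.5, -0.7, 2.1], [0, -1.2, -0.5, -0.7, 1.4], [0, -4.6, -0.6, -0.7, 0.1], [0, -9.2, -0.5, -0.7, -1.6], [0, -13.8, -0.3, -0.7, -3.4], [0, -18.4, 0.0, -0.7, -5.1], [0, -22.9, 0.5, -0.7, -6.9], [0, -27.5, 1.1, -0.7, -8.6], [0, -32.0, 1.9, -0.7, -10.4], [0, -36.5, 2.8, -0.7, -12.1], [0, -40.9, 3.8, -0.7, -13.9], [0, -45.4, 5.0, -0.7, -15.6], [0, -49.8, 6.3, -0.7, -17.4], [0, -54.1, 7.7, -0.7, -19.1]] 17.25
[[0, -4.6, 0.1, 0, -1.8], [0, -9.2, 0.3, 0, -3.5], [0, -13.7, 0.6, 0, -5.3], [0, -18.3, 1.1, 0, -7.0], [0, -22.8, 1.8, 0, -8.8], [0, -27.3, 2.5, 0, -10.5], [0, -31.8, 3.4, 0, -12.3], [0, -36.3, 4.5, 0, -14.0], [0, -40.7, 5.6, 0, -15.8], [0, -45.1, 7.0, 0, -17.5], [0, -49.5, 8.4, 0, -19.3], [0, -53.8, 10.0, 0, -21.0], [0, -58.0, 11.7, 0, -22.8], [0, -62.2, 13.5, 0, -24.5]] -7.25
[[0, -4.6, 0.1, 0, -1.8], [0, -9.2, 0.3, 0, -3.5], [0, -13.7, 0.6, 0, -5.3], [0, -18.3, 1.1, 0, -7.0], [0, -22.8, 1.8, 0, -8.8], [0, -27.3, 2.5, 0, -10.5], [0, -31.8, 3.4, 0, -12.3], [0, -36.3, 4.5, 0, -14.0], [0, -40.7, 5.6, 0, -15.8], [0, -45.1, 7.0, 0, -17.5], [0, -49.5, 8.4, 0, -19.3], [0, -53.8, 10.0, 0, -21.0], [0, -58.0, 11.7, 0, -22.8], [0, -62.2, 13.5, 0, -24.5]] -31.75
[[0, -4.6, 0.1, 0, -1.8]] -33.5
```

Request:
arm_command(steps=[[0,0,0,-0.7,1],[0,-1.2,-0.5,-0.7,1],[0,-4.6,-0.6,-0.7,0],[0,-9.2,-0.5,-0.7,-1.6],[0,-13.8,-0.3,-0.7,-3.4],[0,-18.4,0,-0.7,-5.1],[0,-22.9,0.5,-0.7,-6.9],[0,-27.5,1.1,-0.7,-8.6],[0,-32,1.9,-0.7,-10.4],[0,-36.5,2.8,-0.7,-12.1],[0,-40.9,3.8,-0.7,-13.9],[0,-45.4,5,-0.7,-15.6],[0,-49.8,6.3,-0.7,-17.4],[0,-54.1,7.7,-0.7,-19.1]])

```text
clock: 6.62
eef_pos: [449.9, 113.2, 123.2]
eef_rot: [-3.141, -0.0, 1.719]
wrist_force: [-1.3, 4.1, 5.9]
finger_gap: 0.4
finger_force: 2.5
```

Request:
arm_command(steps=[[0,-4.6,0.1,-0.2,-1.8],[0,-9.2,0.3,-0.2,-3.5],[0,-13.7,0.6,-0.2,-5.3],[0,-18.3,1.1,-0.2,-7],[0,-22.8,1.8,-0.2,-8.8],[0,-27.3,2.5,-0.2,-10.5],[0,-31.8,3.4,-0.2,-12.3],[0,-36.3,4.5,-0.2,-14],[0,-40.7,5.6,-0.2,-15.8],[0,-45.1,7,-0.2,-17.5],[0,-49.5,8.4,-0.2,-19.3],[0,-53.8,10,-0.2,-21],[0,-58,11.7,-0.2,-22.8],[0,-62.2,13.5,-0.2,-24.5]])

```text
clock: 8.38
eef_pos: [471.9, 53.7, 123.2]
eef_rot: [-3.14, -0.001, 2.147]
wrist_force: [-2.9, 3.5, 6.4]
finger_gap: 0.1
finger_force: 3.0
```

Run:
```python
from h import *
p=imaging.camera('scene');s=monitor.read_state();print(s['eef_pos'],s['wrist_force'])
cv2.imwrite('pics/mid.png',cv2.resize(p['img'][130:280,270:470,::-1],(800,600),interpolation=cv2.INTER_CUBIC))
```

```text
[472.18473617  53.35090757 123.2978168 ] [-1.72492422  2.23365896  6.31916891]
```

View pics/mid.png

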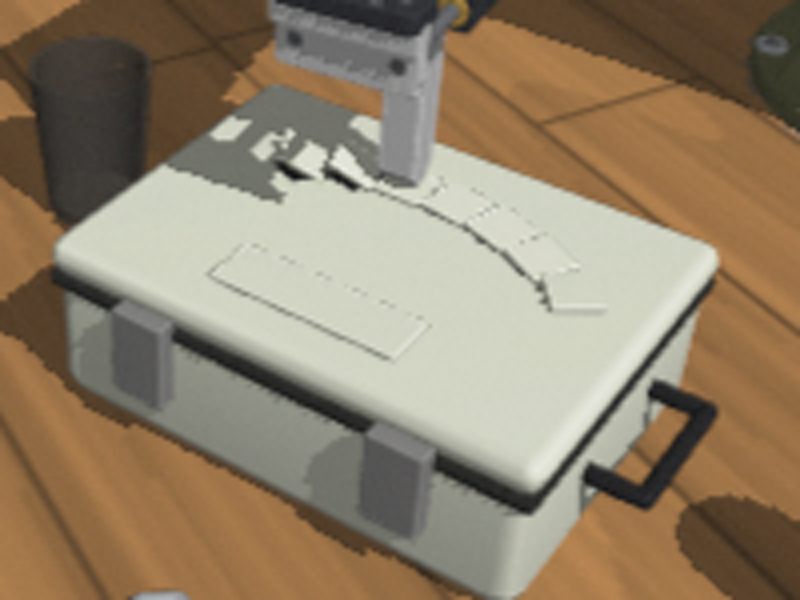

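The first slats lie flat behind the fingers, from about (550,255) to (440,190), and the case hasn't moved. The fingers are on the fourth slat at about (405,180). I'll carry on to the end and lift.

Request:
arm_command(steps=[[0,-4.6,0.1,-0.1,-1.8],[0,-9.2,0.3,-0.1,-3.5],[0,-13.7,0.6,-0.1,-5.3],[0,-18.3,1.1,-0.1,-7],[0,-22.8,1.8,-0.1,-8.8],[0,-27.3,2.5,-0.1,-10.5],[0,-31.8,3.4,-0.1,-12.3],[0,-36.3,4.5,-0.1,-14],[0,-40.7,5.6,-0.1,-15.8],[0,-45.1,7,-0.1,-17.5],[0,-49.5,8.4,-0.1,-19.3],[0,-53.8,10,-0.1,-21],[0,-58,11.7,-0.1,-22.8],[0,-62.2,13.5,-0.1,-24.5],[0,-66.3,15.4,-0.1,-26.3],[0,-68.3,16.4,-0.1,-26.3]])

```text
clock: 10.42
eef_pos: [523.3, 5.1, 123.4]
eef_rot: [-3.141, -0.001, 2.605]
wrist_force: [-4.0, 2.3, 4.8]
finger_gap: 0.5
finger_force: 2.7
```

Request:
arm_command(steps=[[0,0,0,-4,0],[0,0,0,-15,0],[0,0,0,-40,0],[0,0,0,-80,0],[0,0,0,-120,0],[0,30,0,-150,0],[0,60,0,-160,0],[0,60,0,-160,0],[0,60,0,-160,0]])

```text
clock: 11.55
eef_pos: [472.1, 35.9, 283.7]
eef_rot: [-3.142, 0.0, 2.604]
wrist_force: [-0.3, 0.1, 0.6]
finger_gap: 0.5
finger_force: 0.0
```

Run:
```python
from h import *
p=imaging.camera('scene');s=monitor.read_state();print(s['clock'],s['eef_pos'],s['wrist_force'])
cv2.imwrite('pics/end.png',cv2.resize(p['img'][130:280,270:470,::-1],(800,600),interpolation=cv2.INTER_CUBIC))
```

```text
11.6 [472.14669102  35.79111829 283.33517617] [-0.27860932 -0.10160728  0.50670128]
```

View pics/end.png

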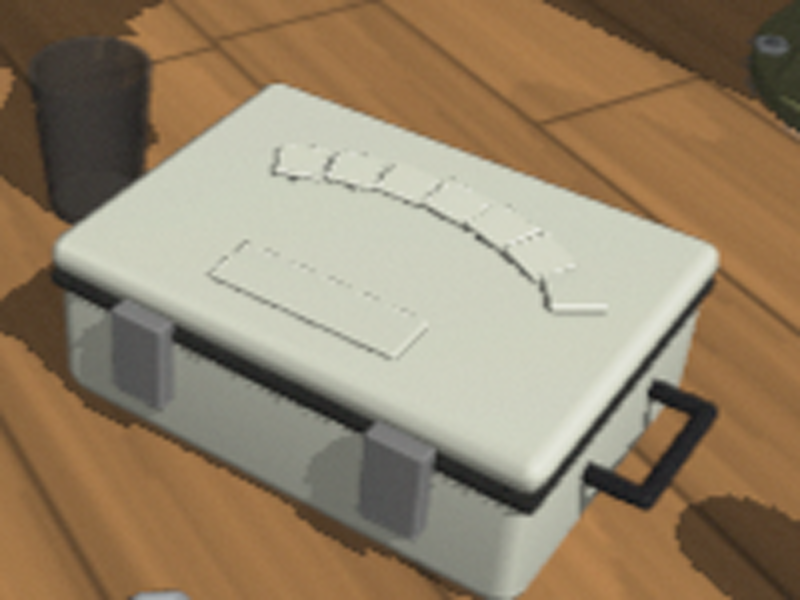

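All six slats lie flat, from (300,160) to (545,245). The case and tumbler are where they were, and the hand is clear.

```bash
python3 -c "
from cell import job
print(job.sign_off())"
```

```text
the job is handed in; nothing more can be done
None
```

All six vent slats were folded flat in one light stroke (about 5–6 N) from the carry-loop end; in the final picture the case had not moved, the hand was clear, and the job was handed in at about 12 s.

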